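Pop the touch-latch door and swing it wide

ROBOT

A 7-joint arm with a two-finger parallel gripper is mounted at the origin on a cart in front of the work surface, level with it; the furniture and walls round the work are solid. World frame = base frame: x ahead of the robot, y to its left, z up, the work surface at z = 0. Lengths are in m, angles in rad, forces in N, time in s.
With the tool pointing down it reaches from about 0.425 to 0.95 m from the base axis. Payload 4.7 kg.
Tool frame: the origin (TCP) lies between the finger pads; the fingertips stand 17 mm ahead of it and the grasp point (between the pads) lies 2 mm behind it; y points along the fingers, x is the direction in which the jaws open and shut, and the axes are right-handed (so a half turn about y gives the same grasp; the last joint's range is limited). The gripper opens to 85 mm and grips with 20 to 120 N. Pads are 22 mm wide; open, the fingers measure 114 mm over their backs; the gripper's body (76 mm by 85 mm) begins 54 mm behind the grasp point. The pads swing forward as they close: fully open they stand 13 mm farther back than shut.
Start: joints at [-1.325, 0.469, -0.049, 1.532, 0.024, 1.141, -0.082], TCP at [0.183, 0.65, 0.248] pointing down, gripper open.
Joint ranges: [-2.59, 2.59], [-0.33, 1.99], [-1.39, 1.29], [0.1, 2.45], [-1.04, 4.18], [0.21, 1.99], [-2.66, 2.66]. Speed limits (rad/s): [2.57, 2.57, 3.14, 3.14, 3.14, 3.14, 3.14].

INTERFACE

Orientations are given as a rotation vector (axis times angle).
In Python, from workcell import * gives the robot as it stands.
- The arm moves only by the tool carry_out, never from a script. Its argument "deltas" is text: rows parted by semicolons, each of 5 numbers parted by spaces: the opening in per cent of the stroke, from 0 (shut) to 100 (fully open), then the shift along the tool's x, y, z in m, then the turn about the tool's y in degrees. A call has 1 to 8 rows; each row is the pose to reach, as a shift and turn from the pose commanded when the call began, along the tool's axes at that moment; what a row does not reach only later rows make up. A row lasts 1/12 s, in which the tool goes at most 41.7 mm and 7.16 degrees, less where a joint would pass 70% of its speed; a pose out of reach is approached as far as the arm can. A call with a gripper value outside its range is refused whole. The fingers move at their own pace and stop on an object; "grip_force" is the grip in N (left out, the last holds). Time passes only in rows, so rows that repeat a pose let the fingers close. It gives the time, the measured TCP pose, the force and the opening at its end, in the units of the state.
- get_obs(): the state, without advancing time (a new reading comes with each control period).
- camera(name): name is "scene" or "side" or "wrist"; returns (picture, depth): 480x640x3 uint8, blue, green, red; 480x640 float32, m along the optical axis (not along the pixel's ray), 0 where there is no reading.
- camera_model(name): a dict with "vertical_fov" (degrees; the focal length in pixels is half the picture's height over the tangent of half this angle, whatever the lens; pixels are square), "cx", "cy" (the principal point, pixels), "rvec" (rotation vector, rad) and "tvec" (3), from world to camera coordinates, as OpenCV has them; the wrist camera has in their place "mount" (4x4, takes a point from camera to tool coordinates, whose origin is the TCP and whose axes are the tool frame's). Camera axes: x right, y down, z forward; pixel columns grow to the right and rows downward; lengths in m; the calibration is good to about 2 mm. A picture is of the moment at which its call begins: read the wrist's pose just before it. camera_model takes no time and is no camera call.
- job_done(): hands the job in, once; it reports no verdict.
The state is a dict: "time": time; "joints": joint angles; "qd": joint speeds; "joint_efforts": joint torques, N m; "tool_pos": TCP position; "eef_rot": TCP orientation; "wrist_force": force on the tool from outside, world axes, zero at the start; "torque": the same for the moment, N m; "grip_width": finger opening in m.
Only numpy, scipy, OpenCV 4.12 (cv2) and the standard library are available. Lean on these libraries where they do the work, as an engineer would, in place of code of your own. Each camera call takes 0.05 s, during which the arm holds its last target.

TASK

Two small wooden push-to-open cabinets stand on the bench; open the wider one: press its door in with the fingertips on its steel plate, let go, and let its spring pop the door ajar. Then reach behind the door's free edge with a finger and push it round until it stands wide open, about square to the cabinet, and leave it standing so. Do it gently and without gripping anything, keep the narrow cabinet's door shut, and leave the other things on the bench where they are.

Things in the scene. Friction and masses are not known exactly. Their poses are not given: they have to be found in the camera images.
- wide_cabinet: wider of two plywood cabinets, fixed: carcass 150 mm deep (x), 200 wide (y), 140 high, closed on top. Origin: centre of its underside; x points to its back, y to its left seen from the robot. A wooden door without a handle covers the whole front: outer face at x = -95 mm when shut, 14 mm thick, from 14 to 140 mm above the bench, hinged on its left (+y) edge, free edge on the right.
- wide_door (a joint): its door's angle: 0 shut and latched; pressed in it goes negative to a stop at -0.032 (6 mm at the free edge). Past about -0.026 (under 8 N at the plate) the catch lets go for good; as the finger draws back a plunger pushes the door to about 0.44. Beyond, no spring: light friction and damping (under 2 N at the edge at 0.5 rad/s), stays where left. Opens toward the robot, then left; 1.75 at most.
- wide_plate (a point): centre of the round steel plate (22 mm across) on the outer face of the wide door, where it is pressed: 25 mm from the free edge, 115 mm above the bench. Moves with the door.
- wide_edge (a point): top corner of the wide door's free edge, on the inner face, 140 mm above the bench; moves with the door. It stands some 85 mm out from its shut place when ajar. Behind the door the upper 85 mm are clear; the catch's tongue (35 mm long) and the plunger lie below, 35 to 50 mm above the bench.
- wide_hinge (a point): point on the wide door's hinge axis, at the height of the cabinet's top (140 mm); the axis is vertical and lies in the plane of the shut door's inner face (x = -81 mm, y = +100 mm in the cabinet's frame). Fixed.
- narrow_cabinet: the narrower cabinet, of the same build and with the same sort of catch: 150 mm deep, 130 mm wide, 140 mm high, origin and axes alike. Either cabinet may be the left one.
- narrow_door (a joint): angle of the narrow cabinet's door, rad: 0 shut, positive open; it must stay shut.
- brown_bar: brown bar of polishing compound, 66x90x30 mm, lying in front of the narrow cabinet; origin at the centre of its underside. Leave it alone.
- hex_nut: rusty hexagon nut, 26 mm across, 11 mm high, in front of the narrow cabinet; origin at the centre of its underside. Leave it alone.
- raw_stone: pale rough stone, about 50x50x42 mm, lying on top of the narrow cabinet; origin at the centre of its underside. Leave it alone.
- green_bar: green bar of polishing compound, 51x107x30 mm, lying near the front right of the bench; origin at the centre of its underside. Leave it alone.
- grey_stone: dark grey rough stone, about 51x53x49 mm, lying to the left; origin at the centre of its underside. Leave it alone.

How it is judged:
By the outcome, as a careful person would: the job done as asked, in the order asked, and still so for the second after the job is handed in, with the robot touching nothing.
It also fails if it takes over 48 s, if anything falls off the work surface, if the arm or the gripper's body presses on something with over 40 N, if the wrist force passes 120 N, or if a joint passes its speed limit or range.

## Working session

There is one attempt and no reset: what is moved stays moved. The work goes in short steps, Python scripts to look and compute and a tool call to move; the robot and the scene stay as the last step left them, time stands still between calls to the robot, and variables do not carry over. Pictures are saved under pics/ and viewed, and the job is handed in when it is done.

Besides the shell and the picture viewer there is one more tool, called after "Request:" by a JSON object that holds its "name" and its "arguments". carry_out: Moves the arm, as the interface text tells. Its arguments: {"type":"object","properties":{"deltas":{"type":"string"},"grip_force":{"type":"number"}},"required":["deltas"]}

```bash
ls; mkdir -p pics
python3 - <<'E'
from workcell import *
import cv2
o=get_obs();print(o)
for n in("scene","side"):
    im,d=camera(n);cv2.imwrite(f"pics/{n}0.png",im);m=camera_model(n);print(n,m)
    import numpy as np
    np.save(f"pics/{n}0.npy",d)
print(camera_model("wrist"))
E
```

```text
pics
{'time': 0.0, 'joints': array([-1.32491938,  0.46947021, -0.0485588 ,  1.53373644,  0.02411809,
        1.14099002, -0.08229285]), 'qd': array([ 0.00092249, -0.00056531,  0.00182751, -0.00084206, -0.00010054,
        0.00056923,  0.00083604]), 'joint_efforts': array([-3.40822180e-05, -5.10307431e+01, -4.65746806e-02, -2.37705106e+01,
        1.06799774e-02,  7.46472913e-03, -7.19622250e-06]), 'tool_pos': array([0.1830098 , 0.64912652, 0.24722389]), 'eef_rot': array([-1.32807595, -1.00335695,  1.0059225 ]), 'wrist_force': array([-1.16634379,  0.13675569, -0.20183184]), 'torque': array([ 0.02036663, -0.02158323, -0.03147703]), 'grip_width': 0.08533372478185133}
scene {'vertical_fov': 45.6498607273055, 'cx': 321.1738079533715, 'cy': 234.70924241074772, 'rvec': array([ 2.01637857, -0.88155802,  0.4508004 ]), 'tvec': array([-0.38791544,  0.28820843,  1.32572438])}
side {'vertical_fov': 45.541639857486935, 'cx': 309.14457337690294, 'cy': 236.48320259817518, 'rvec': array([ 1.98037106, -1.22965843,  0.58656263]), 'tvec': array([-0.28797057,  0.33870327,  0.93147216])}
{'vertical_fov': 58.5475164355739, 'cx': 321.9464715652696, 'cy': 238.21933856636437, 'mount': array([[ 9.99999675e-01, -7.17146963e-04, -3.68754817e-04,
         6.83895447e-04],
       [ 1.51965903e-04, -2.81500117e-01,  9.59561181e-01,
        -1.26212761e-01],
       [-7.91950911e-04, -9.59560925e-01, -2.81499917e-01,
         7.22702950e-02],
       [ 0.00000000e+00,  0.00000000e+00,  0.00000000e+00,
         1.00000000e+00]])}
```

View pics/scene0.png

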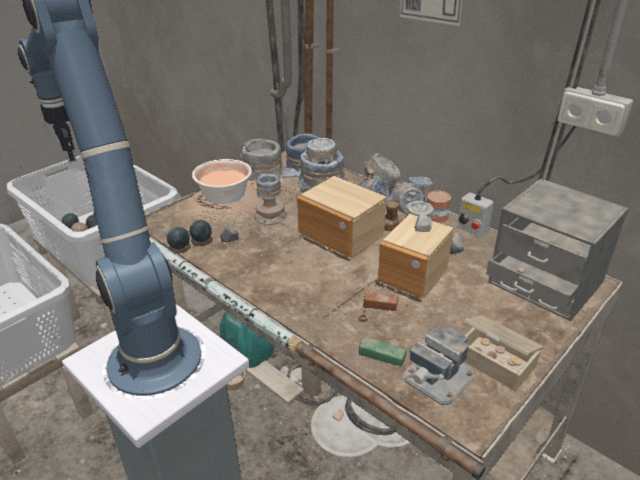

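View pics/side0.png

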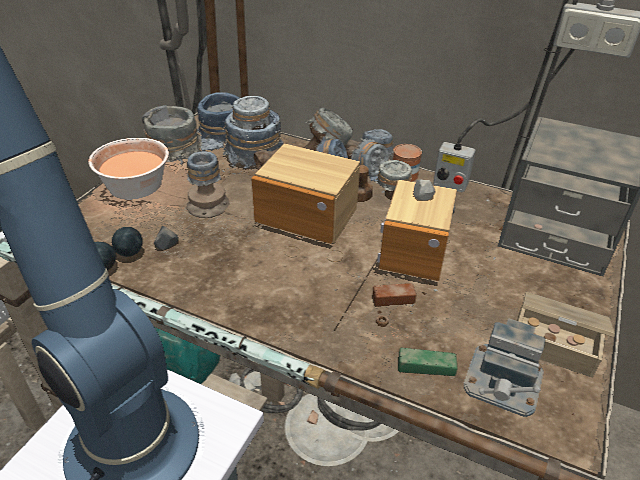

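Run:
```python
from scipy.spatial.transform import Rotation as R
print(R.from_rotvec([-1.32807595, -1.00335695,  1.0059225]).as_matrix().round(3))
```

```text
[[ 0.271 -0.    -0.962]
 [ 0.962 -0.002  0.271]
 [-0.002 -1.    -0.   ]]
```

The scene view shows the wide cabinet at about (341,215), with its plate at (342,226). The narrow cabinet is at (415,255), to the right, with the stone on top. In the side view the wide plate is at (321,206) and the narrow one at (433,243). Next I'll measure the corners.

```bash
cat > h.py <<'E'
import numpy as np,cv2
from scipy.spatial.transform import Rotation as R
from workcell import *
def cam(n,obs=None):
    m=camera_model(n);f=240/np.tan(np.radians(m["vertical_fov"])/2)
    K=np.array([[f,0,m["cx"]],[0,f,m["cy"]],[0,0,1]])
    if "mount" in m:
        T=np.eye(4);T[:3,:3]=R.from_rotvec(obs["eef_rot"]).as_matrix();T[:3,3]=obs["tool_pos"]
        C=T@m["mount"];Rw=C[:3,:3].T;t=-Rw@C[:3,3]
    else: Rw=R.from_rotvec(m["rvec"]).as_matrix();t=np.array(m["tvec"])
    return K,Rw,t
def ray(c,uv):
    K,Rw,t=c;d=Rw.T@np.linalg.inv(K)@np.array([uv[0],uv[1],1.]);return -Rw.T@t,d
def onz(c,uv,z):
    o,d=ray(c,uv);return o+d*(z-o[2])/d[2]
def proj(c,p):
    K,Rw,t=c;q=K@(Rw@np.asarray(p,float)+t);return q[:2]/q[2]
def tri(c1,u1,c2,u2):
    A=[];b=[]
    for c,u in((c1,u1),(c2,u2)):
        o,d=ray(c,u);d/=np.linalg.norm(d);P=np.eye(3)-np.outer(d,d);A.append(P);b.append(P@o)
    return np.linalg.lstsq(np.vstack(A),np.hstack(b),rcond=None)[0]
def zoom(im,x,y,w,h,s,fn): cv2.imwrite(fn,cv2.resize(im[y:y+h,x:x+w],None,fx=s,fy=s,interpolation=cv2.INTER_CUBIC))
E
python3 - <<'E'
from h import *
for n,(x,y,w,h) in {"scene":(280,165,190,140),"side":(235,130,240,160)}.items():
    im=cv2.imread(f"pics/{n}0.png");zoom(im,x,y,w,h,{"scene":4,"side":3}[n],f"pics/{n}z.png")
    hsv=cv2.cvtColor(im,cv2.COLOR_BGR2HSV)
    pl=[]
    m=((hsv[...,0]>10)&(hsv[...,0]<30)&(hsv[...,1]>60)&(hsv[...,2]>175)).astype(np.uint8)*255
    m=cv2.morphologyEx(m,cv2.MORPH_OPEN,np.ones((3,3)))
    cs,_=cv2.findContours(m,0,2)
    for c in sorted(cs,key=cv2.contourArea)[-3:]:
        a=cv2.approxPolyDP(cv2.convexHull(c),4,True)[:,0]
        print(n,cv2.contourArea(c),a.tolist()); 
        for p in a: print(onz(cam(n),p,0.14).round(3))
E
```

```text
scene 518.0 [[244, 174], [227, 184], [200, 181], [223, 166]]
[0.571 0.331 0.14 ]
[0.494 0.32  0.14 ]
[0.451 0.397 0.14 ]
[0.561 0.423 0.14 ]
scene 1499.0 [[382, 242], [408, 215], [451, 227], [426, 258]]
[ 0.565 -0.218  0.14 ]
[ 0.716 -0.19   0.14 ]
[ 0.743 -0.31   0.14 ]
[ 0.583 -0.341  0.14 ]
scene 1708.0 [[303, 193], [335, 176], [383, 198], [351, 216]]
[0.609 0.11  0.14 ]
[0.75  0.111 0.14 ]
[ 0.743 -0.082  0.14 ]
[ 0.607 -0.077  0.14 ]
side 1080.0 [[100, 172], [117, 151], [147, 152], [161, 159], [135, 175]]
[0.448 0.429 0.14 ]
[0.537 0.456 0.14 ]
[0.565 0.389 0.14 ]
[0.555 0.34  0.14 ]
[0.474 0.35  0.14 ]
side 2096.0 [[398, 180], [455, 189], [449, 229], [386, 218]]
[ 0.721 -0.187  0.14 ]
[ 0.744 -0.311  0.14 ]
[ 0.6   -0.337  0.14 ]
[ 0.578 -0.212  0.14 ]
side 2933.0 [[257, 174], [283, 144], [358, 161], [336, 194]]
[0.601 0.107 0.14 ]
[0.744 0.117 0.14 ]
[ 0.755 -0.077  0.14 ]
[ 0.609 -0.085  0.14 ]
```

View pics/scenez.png

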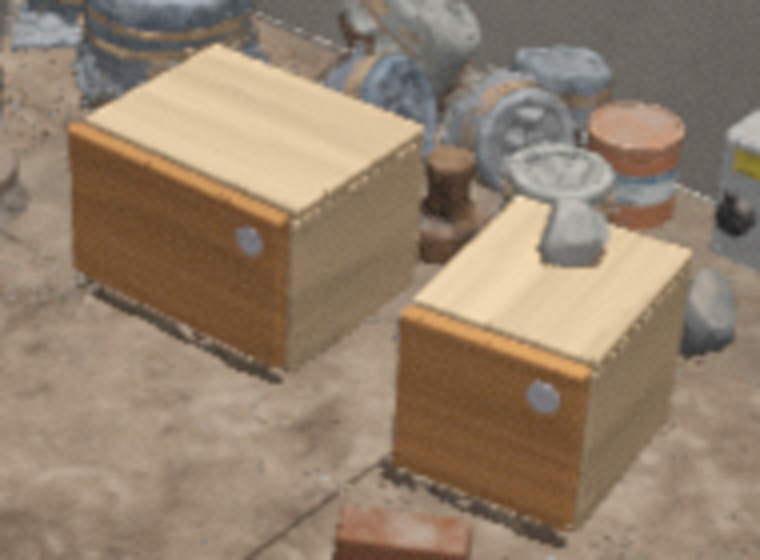

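View pics/sidez.png

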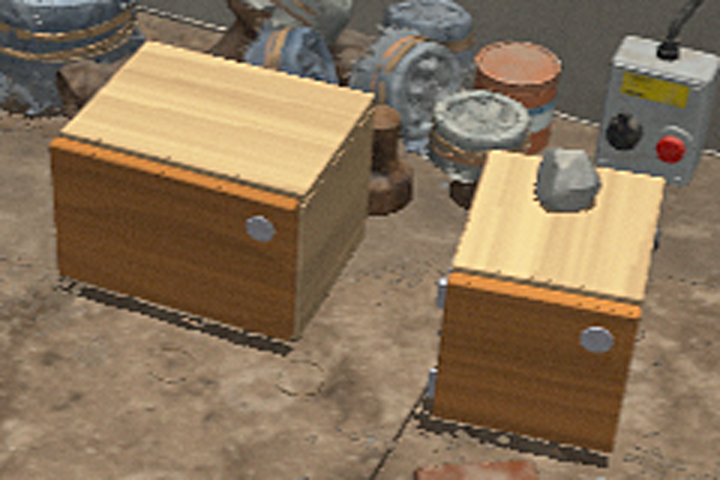

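Run:
```python
from h import *
S,D=cam("scene"),cam("side")
Z={"doorL":((68,127),(50,145)),"doorR":((288,223),(298,207)),"backL":((215,44),(147,41)),"backR":((424,127),(375,97)),"plate":((249,240),(260,228)),
"nplate":((543,396),(597,339)),"nL":((402,314),(447,279)),"nR":((588,376),(640,315))}
P={}
for k,(a,b) in Z.items():
    a=((a[0]+.5)/4+279.5,(a[1]+.5)/4+164.5);b=((b[0]+.5)/3+234.5,(b[1]+.5)/3+129.5)
    z=.115 if "plate" in k else .14
    P[k]=tri(S,a,D,b);print(k,P[k].round(4),onz(S,a,z).round(4),onz(D,b,z).round(4))
print(np.linalg.norm(P["doorL"]-P["doorR"]),np.linalg.norm(P["doorL"]-P["backL"]))
# plate mask triangulation
for n in("scene","side"):
    im=cv2.imread(f"pics/{n}0.png");hsv=cv2.cvtColor(im,cv2.COLOR_BGR2HSV)
    u,v={"scene":(342,225),"side":(321,206)}[n]
    sub=hsv[v-7:v+8,u-7:u+8];m=(sub[...,1]<90).astype(float);ys,xs=np.nonzero(m);print(n,xs.mean()+u-7,ys.mean()+v-7,len(xs))
```

```text
doorL [0.5841 0.1119 0.1382] [0.5828 0.1103 0.14  ] [0.5809 0.11   0.14  ]
doorR [ 0.6025 -0.0839  0.1312] [ 0.5915 -0.093   0.14  ] [ 0.5917 -0.0884  0.14  ]
backL [0.7523 0.1195 0.1371] [0.7484 0.116  0.14  ] [0.7478 0.1171 0.14  ]
backR [ 0.7581 -0.0798  0.137 ] [ 0.7552 -0.0821  0.14  ] [ 0.7523 -0.0819  0.14  ]
plate [ 0.5889 -0.0603  0.1136] [ 0.5868 -0.062   0.115 ] [ 0.5877 -0.0609  0.115 ]
nplate [ 0.5761 -0.3165  0.1147] [ 0.5757 -0.3167  0.115 ] [ 0.5757 -0.3166  0.115 ]
nL [ 0.5678 -0.2106  0.1332] [ 0.5583 -0.2173  0.14  ] [ 0.561  -0.2128  0.14  ]
nR [ 0.589  -0.3392  0.1343] [ 0.5823 -0.3431  0.14  ] [ 0.5818 -0.3402  0.14  ]
0.1967345893608874 0.1684142426317506
scene 341.8536585365854 224.9512195121951 41
side 321.2686567164179 205.82089552238807 67
```

Two-view heights agree with 0.14 and 0.115. The wide door's outer face runs from (0.582, 0.110) to (0.5915, -0.090), yaw is about +0.04, the plate is at (0.5875, -0.061, 0.115) and the hinge is near (0.596, 0.111). I'll close the fingers and move to a spot in front of the plate.

Request:
{"name": "carry_out", "arguments": {"deltas": "0 -0.029 0 -0.026 -2; 0 -0.058 0 -0.052 -4; 0 -0.088 0 -0.079 -6; 0 -0.118 0 -0.106 -8; 0 -0.147 0 -0.132 -10; 0 -0.176 0 -0.159 -12; 0 -0.206 0 -0.185 -15; 0 -0.235 0 -0.212 -18", "grip_force": 20}}

```text
time: 0.77
tool_pos: [0.3236, 0.3638, 0.248]
eef_rot: [-1.189, -1.24, 1.241]
wrist_force: [1.1, 0.7, -0.5]
grip_width: -0.0001
```

```bash
cat > st.py <<'E'
from h import *
import sys
o=get_obs();M=R.from_rotvec(o["eef_rot"]).as_matrix()
print(o["time"],o["tool_pos"].round(4),"az x",np.degrees(np.arctan2(M[1,0],M[0,0])).round(2),o["wrist_force"].round(2),o["grip_width"])
if len(sys.argv)>3:
    print("tool delta",(M.T@(np.array(list(map(float,sys.argv[1:4])))-o["tool_pos"])).round(4))
E
python3 st.py 0.535 -0.062 0.248
```

```text
0.7667 [0.3236 0.3638 0.248 ] az x 92.42 [ 1.15  0.66 -0.46] -7.473386692292786e-05
tool delta [-4.344e-01  1.000e-04 -1.933e-01]
```

Request:
{"name": "carry_out", "arguments": {"deltas": "0 -0.037 0 -0.016 0; 0 -0.074 0 -0.033 0; 0 -0.111 0 -0.049 0; 0 -0.148 0 -0.066 0; 0 -0.185 0 -0.082 0; 0 -0.222 0 -0.099 0; 0 -0.259 0 -0.115 0; 0 -0.296 0 -0.131 0"}}

```text
time: 1.43
tool_pos: [0.4662, 0.0734, 0.2483]
eef_rot: [-1.19, -1.238, 1.238]
wrist_force: [0.1, -0.1, 0.2]
grip_width: -0.0003
```

```bash
python3 st.py 0.535 -0.062 0.248
```

```text
1.4333 [0.4662 0.0734 0.2483] az x 92.26 [ 0.07 -0.14  0.21] -0.0002882790336200131
tool delta [-0.138   0.0002 -0.0634]
```

Next I'll move in front of the plate, descend with the tip to about 0.105 (TCP 0.122), and stop about 45 mm short of the face.

Request:
{"name": "carry_out", "arguments": {"deltas": "0 -0.035 0 -0.016 0; 0 -0.07 0 -0.03 0; 0 -0.105 0.03 -0.045 0; 0 -0.137 0.065 -0.062 0; 0 -0.137 0.1 -0.062 0; 0 -0.137 0.126 -0.062 0; 0 -0.137 0.126 -0.062 0"}}

```text
time: 2.02
tool_pos: [0.5288, -0.0598, 0.1164]
eef_rot: [-1.182, -1.227, 1.243]
wrist_force: [-1.0, 0.3, -0.6]
grip_width: 0.0001
```

```bash
python3 st.py 0.577 -0.061 0.122
python3 - <<'E'
from h import *
o=get_obs();im,d=camera("wrist");cv2.imwrite("pics/w1.png",im)
im,d=camera("side");zoom(im,235,100,240,180,3,"pics/s1.png")
E
```

```text
2.0167 [ 0.5288 -0.0598  0.1164] az x 92.14 [-0.99  0.31 -0.62] 9.682183137010531e-05
tool delta [-0.003  -0.0063 -0.0481]
```

View pics/w1.png

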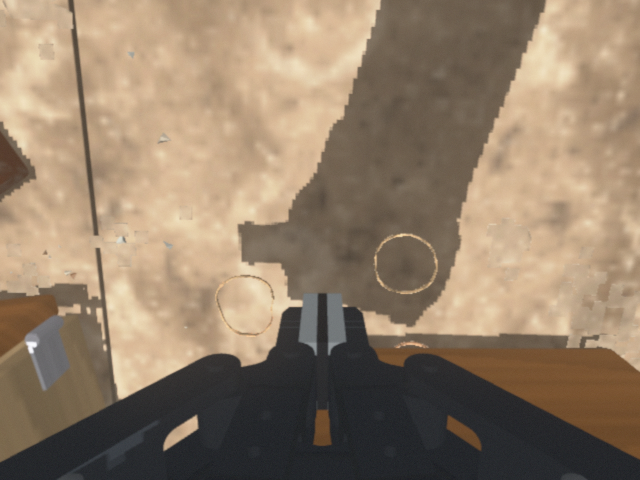

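View pics/s1.png

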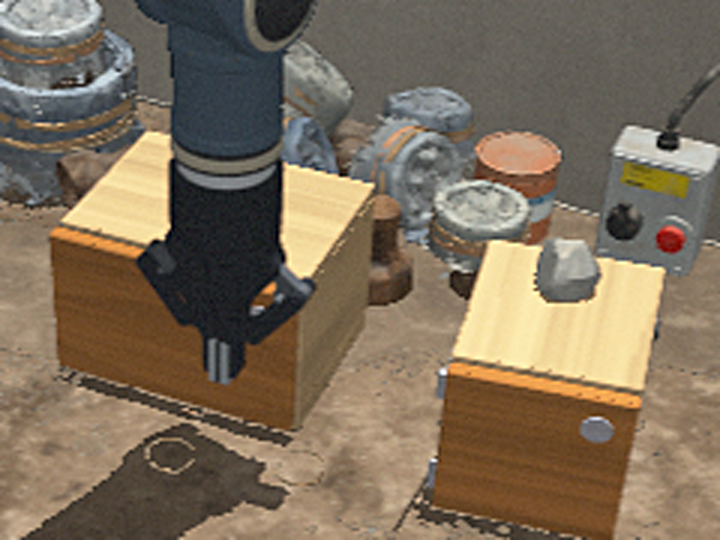

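Fingers hang in front of the plate as planned. The linkage bulges sideways (along tool x), so I'll keep the contacts on the ±z faces of the fingers. Now a slow approach.

Request:
{"name": "carry_out", "arguments": {"deltas": "0 -0.003 -0.003 -0.01 0; 0 -0.003 -0.005 -0.02 0; 0 -0.003 -0.005 -0.028 0; 0 -0.003 -0.005 -0.032 0; 0 -0.003 -0.005 -0.034 0; 0 -0.003 -0.005 -0.034 0"}}

```text
time: 2.62
tool_pos: [0.5679, -0.0603, 0.1277]
eef_rot: [-1.19, -1.239, 1.238]
wrist_force: [-0.2, -0.1, 0.1]
grip_width: -0.0001
```

```bash
python3 st.py 0.577 -0.061 0.122
```

```text
2.6167 [ 0.5679 -0.0603  0.1277] az x 92.3 [-0.17 -0.06  0.08] -0.00011343292305524458
tool delta [-0.0011  0.0057 -0.009 ]
```

Request:
{"name": "carry_out", "arguments": {"deltas": "0 0 0.006 -0.002 0; 0 -0.001 0.006 -0.004 0; 0 -0.001 0.006 -0.006 0; 0 -0.001 0.006 -0.008 0; 0 -0.001 0.006 -0.010 0"}}

```text
time: 3.03
tool_pos: [0.5775, -0.0614, 0.1212]
eef_rot: [-1.19, -1.238, 1.238]
wrist_force: [0.1, -0.6, -0.6]
grip_width: 0.0001
```

```bash
python3 st.py 0.577 -0.061 0.122
```

```text
3.0333 [ 0.5775 -0.0614  0.1212] az x 92.25 [ 0.06 -0.62 -0.58] 0.00012728772787844742
tool delta [ 0.0004 -0.0008  0.0005]
```

Request:
{"name": "carry_out", "arguments": {"deltas": "0 0 0 -0.001 0; 0 0 0 -0.002 0; 0 0 0 -0.003 0; 0 0 0 -0.003 0"}}

```text
time: 3.37
tool_pos: [0.5796, -0.0615, 0.1211]
eef_rot: [-1.189, -1.237, 1.239]
wrist_force: [-4.5, -0.7, 2.3]
grip_width: 0.0002
```

Request:
{"name": "carry_out", "arguments": {"deltas": "0 0 0 -0.001 0; 0 0 0 -0.002 0; 0 0 0 -0.003 0; 0 0 0 -0.004 0; 0 0 0 -0.004 0"}}

```text
time: 3.78
tool_pos: [0.5834, -0.0616, 0.1211]
eef_rot: [-1.189, -1.236, 1.239]
wrist_force: [-7.1, -1.4, 4.0]
grip_width: 0.0003
```

Request:
{"name": "carry_out", "arguments": {"deltas": "0 0 0 -0.001 0; 0 0 0 -0.002 0; 0 0 0 -0.002 0"}}

```text
time: 4.03
tool_pos: [0.5834, -0.0615, 0.1211]
eef_rot: [-1.185, -1.233, 1.241]
wrist_force: [-12.4, -0.8, 9.7]
grip_width: 0.0001
```

The tool has stalled at the stop with about 12 N on it, so the catch should be released. I'll draw back.

Request:
{"name": "carry_out", "arguments": {"deltas": "0 0 0 0.01 0; 0 0 0 0.025 0; 0 0 0 0.045 0; 0 0 0 0.065 0; 0 0 0 0.085 0; 0 0 0 0.105 0; 0 0 0 0.115 0; 0 0 0 0.115 0"}}

```text
time: 4.7
tool_pos: [0.4705, -0.0653, 0.1214]
eef_rot: [-1.191, -1.239, 1.237]
wrist_force: [-0.3, 0.1, 0.8]
grip_width: -0.0001
```

```bash
python3 st.py;  python3 - <<'E'
from h import *
im,d=camera("side");zoom(im,235,100,240,180,3,"pics/s2.png");cv2.imwrite("pics/s2f.png",im)
im,d=camera("scene");zoom(im,280,150,190,150,4,"pics/c2.png");cv2.imwrite("pics/c2f.png",im)
E
```

```text
4.7 [ 0.4705 -0.0653  0.1214] az x 92.23 [-0.27  0.12  0.84] -0.00010706152421019428
```

View pics/s2.png

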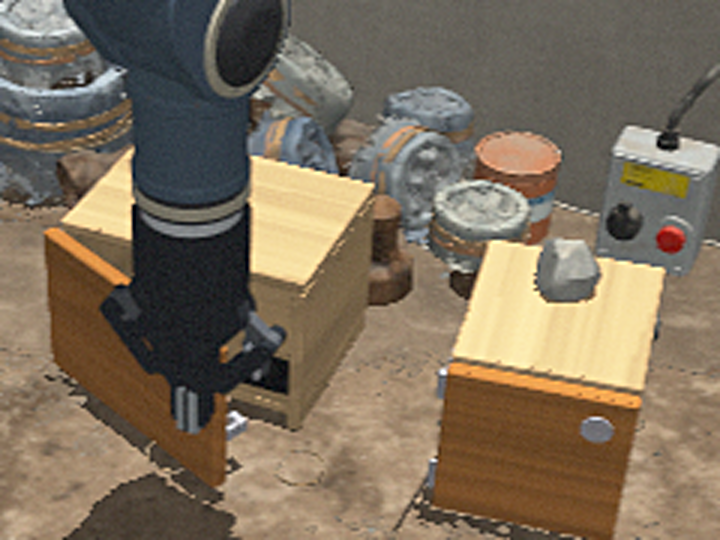

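View pics/c2.png

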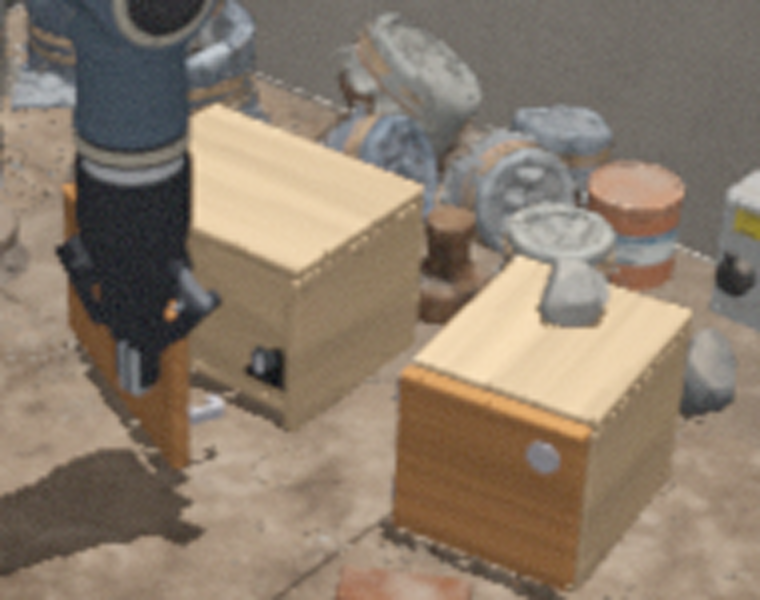

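The door has popped ajar in both views: its free edge is clear of the front and the narrow door is still shut. Next I'll go up and over the door, then drop in behind it.

```bash
python3 st.py 0.571 -0.055 0.127;python3 -c "
from h import *;print(get_obs()['joints'].round(2))"
```

```text
4.8 [ 0.4733 -0.0652  0.1218] az x 92.28 [ 0.4   0.24 -0.18] -0.00024053183224049027
tool delta [ 0.0063 -0.0048 -0.0981]
[-0.23  0.32  0.34  2.13 -0.16  0.71  1.82]
```

Request:
{"name": "carry_out", "arguments": {"deltas": "0 0 -0.03 0.005 0; 0 0 -0.065 0.005 0; 0 0 -0.1 0.005 0; 0 0 -0.1 0.005 0; 0 0 -0.1 0.005 0"}}

```text
time: 5.22
tool_pos: [0.4697, -0.0655, 0.2237]
eef_rot: [-1.195, -1.244, 1.235]
wrist_force: [-0.2, -0.9, 0.3]
grip_width: -0.0
```

```bash
python3 st.py 0.571 -0.055 0.22
python3 - <<'E'
from h import *
S,D=cam("scene"),cam("side")
for n in("side","scene"):
    im,d=camera(n)
    x,y,w,h,s=(235,100,240,180,3) if n=="side" else (280,150,190,150,4)
    zoom(im,x,y,w,h,s,f"pics/{n}3.png")
E
```

```text
5.2167 [ 0.4697 -0.0655  0.2237] az x 92.29 [-0.16 -0.92  0.26] -4.640453401877836e-05
tool delta [ 0.0065  0.0044 -0.1016]
```

View pics/side3.png

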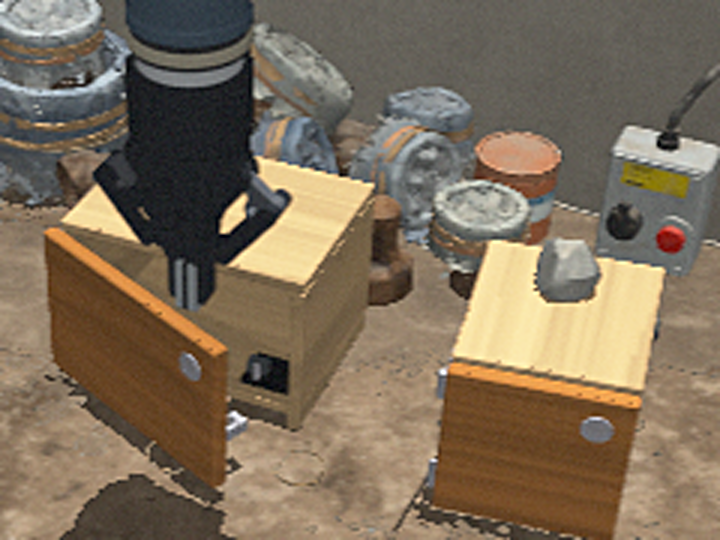

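View pics/scene3.png

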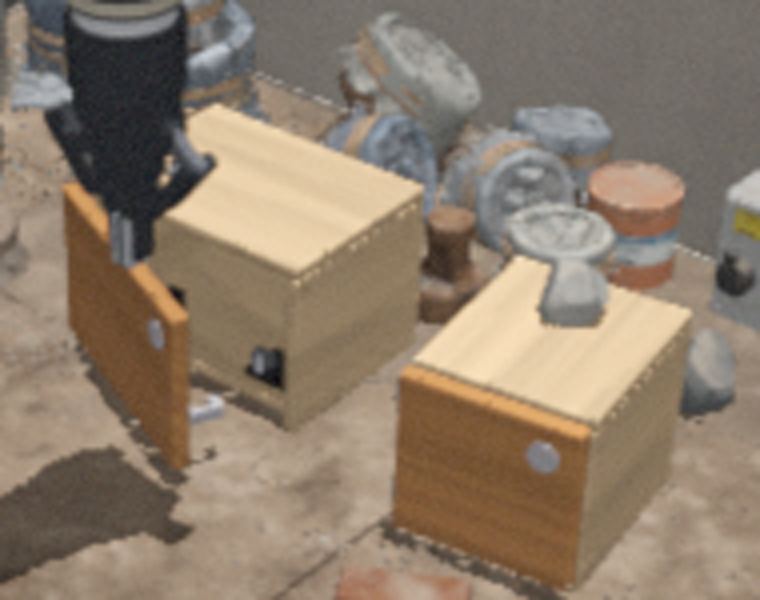

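Run:
```python
from h import *
S,D=cam("scene"),cam("side")
a=((188.5)/4+279.5,(318.5)/4+149.5);b=(226.5/3+234.5,351.5/3+99.5)
print(tri(S,a,D,b),onz(S,a,.14),onz(D,b,.14))
o=get_obs();M=R.from_rotvec(o["eef_rot"]).as_matrix();p0=np.array([0.571,-0.055,.127])
yaw=.04;H=np.array([.596,.111])
for th in np.linspace(.3,1.6,14):
    r=.165-.02*(th-.3)/1.3
    az=-np.pi/2+yaw-th; d=np.array([np.cos(az),np.sin(az)]); nrm=np.array([np.cos(az-np.pi/2),np.sin(az-np.pi/2)])
    p=np.r_[H+r*d-.011*nrm,.127]
    print(th.round(2),p.round(3),"toolaz",np.degrees(az+np.pi).round(1),"rel",(M.T@(p-p0)).round(3))
```

```text
[ 0.5190897  -0.06702941  0.13484122] [ 0.51439839 -0.07174238  0.14      ] [ 0.51200181 -0.07031498  0.14      ]
0.3 [ 0.564 -0.051  0.127] toolaz 75.1 rel [ 0.004 -0.     0.007]
0.4 [ 0.549 -0.046  0.127] toolaz 69.4 rel [ 0.01  -0.     0.022]
0.5 [ 0.534 -0.039  0.127] toolaz 63.6 rel [ 0.017 -0.     0.036]
0.6 [ 0.52  -0.031  0.127] toolaz 57.9 rel [ 0.026 -0.     0.05 ]
0.7 [ 0.507 -0.021  0.127] toolaz 52.2 rel [ 0.036 -0.     0.062]
0.8 [ 0.496 -0.011  0.127] toolaz 46.5 rel [ 0.047 -0.     0.074]
0.9 [0.485 0.001 0.127] toolaz 40.7 rel [ 0.059 -0.     0.084]
1.0 [0.476 0.014 0.127] toolaz 35.0 rel [ 0.072 -0.     0.092]
1.1 [0.468 0.027 0.127] toolaz 29.3 rel [ 0.086 -0.     0.099]
1.2 [0.462 0.041 0.127] toolaz 23.5 rel [ 0.1   -0.     0.105]
1.3 [0.457 0.055 0.127] toolaz 17.8 rel [ 0.114 -0.     0.11 ]
1.4 [0.454 0.069 0.127] toolaz 12.1 rel [ 0.129 -0.     0.112]
1.5 [0.452 0.084 0.127] toolaz 6.3 rel [ 0.144 -0.     0.114]
1.6 [0.451 0.098 0.127] toolaz 0.6 rel [ 0.158 -0.     0.114]
```

Request:
{"name": "carry_out", "arguments": {"deltas": "0 0.002 0 -0.03 0; 0 0.004 0 -0.06 0; 0 0.006 0 -0.09 0; 0 0.006 0 -0.101 5; 0 0.006 0.03 -0.101 10; 0 0.006 0.06 -0.101 15; 0 0.006 0.09 -0.101 20; 0 0.006 0.097 -0.101 25"}}

```text
time: 5.98
tool_pos: [0.5635, -0.0552, 0.1178]
eef_rot: [-1.367, -0.9, 0.916]
wrist_force: [-1.8, -0.2, 0.4]
grip_width: -0.0002
```

```bash
python3 st.py;  python3 - <<'E'
from h import *
o=get_obs();im,d=camera("wrist");cv2.imwrite("pics/w4.png",im)
for n in("side",):
    im,d=camera(n)
    x,y,w,h,s=(235,100,240,180,3) if n=="side" else (280,150,190,150,4)
    zoom(im,x,y,w,h,s,f"pics/{n}4.png")
E
```

```text
5.9833 [ 0.5635 -0.0552  0.1178] az x 67.02 [-1.78 -0.18  0.36] -0.00023354954325979313
```

View pics/side4.png

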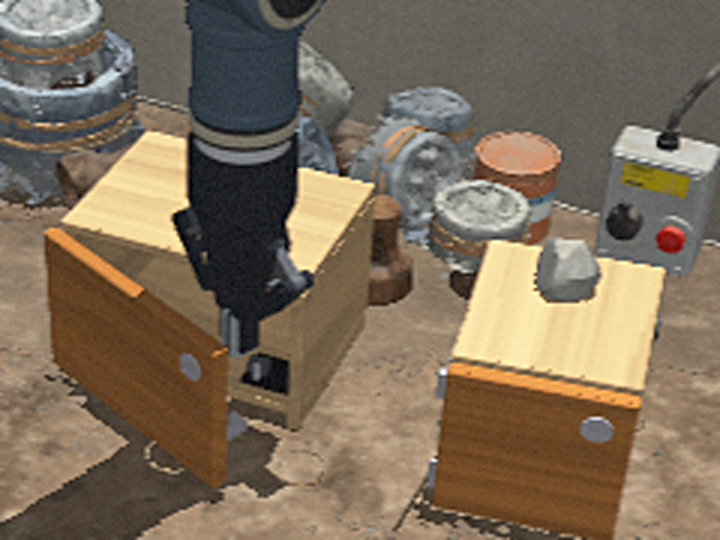

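View pics/w4.png

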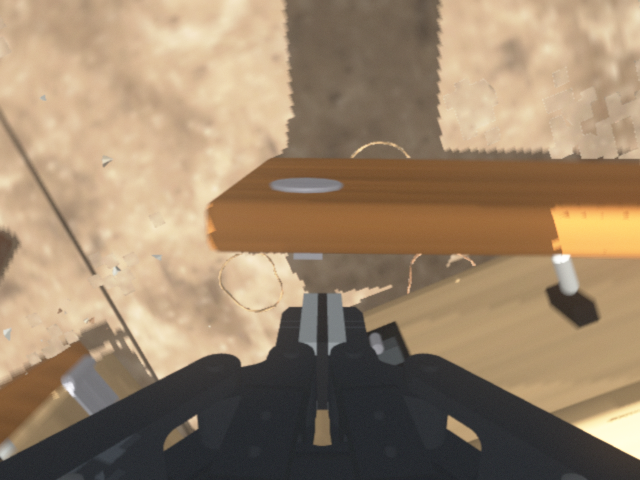

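The finger is behind the door's free edge. In the wrist view the fingertips are at (322,300), the door's inner face is at row 250 and parallel to the tool x axis. I'll work out the sweep path.

```bash
cat > path.py <<'E'
from h import *
import sys
o=get_obs();M=R.from_rotvec(o["eef_rot"]).as_matrix();p0=o["tool_pos"]
print(p0.round(4),o["wrist_force"].round(2))
a0=np.degrees(np.arctan2(M[1,0],M[0,0]))
yaw=.04;H=np.array([.596,.111])
for th in map(float,sys.argv[1:]):
    r=.165-.02*(th-.3)/1.3
    az=-np.pi/2+yaw-th; d=np.array([np.cos(az),np.sin(az)]); nrm=np.array([np.cos(az-np.pi/2),np.sin(az-np.pi/2)])
    p=np.r_[H+r*d-.011*nrm,.124]
    print(th,p.round(3),"turn",(a0-np.degrees(az+np.pi)).round(1),"rel",(M.T@(p-p0)).round(4))
E
python3 path.py .35 .4 .44 .48 .52 .56 .6 .64
```

```text
[ 0.5651 -0.0554  0.1203] [0.55 0.18 1.34]
0.35 [ 0.556 -0.049  0.124] turn -5.0 rel [ 0.0028 -0.0036  0.0106]
0.4 [ 0.549 -0.046  0.124] turn -2.1 rel [ 0.0025 -0.0036  0.0188]
0.44 [ 0.543 -0.043  0.124] turn 0.2 rel [ 0.0026 -0.0035  0.0253]
0.48 [ 0.537 -0.04   0.124] turn 2.5 rel [ 0.0029 -0.0035  0.0318]
0.52 [ 0.531 -0.037  0.124] turn 4.8 rel [ 0.0035 -0.0034  0.0383]
0.56 [ 0.526 -0.034  0.124] turn 7.1 rel [ 0.0043 -0.0034  0.0447]
0.6 [ 0.52  -0.031  0.124] turn 9.4 rel [ 0.0054 -0.0034  0.051 ]
0.64 [ 0.515 -0.027  0.124] turn 11.7 rel [ 0.0067 -0.0033  0.0573]
```

Request:
{"name": "carry_out", "arguments": {"deltas": "0 0.002 -0.003 0.01 0; 0 0.003 -0.003 0.018 0; 0 0.003 -0.003 0.025 0; 0 0.003 -0.003 0.03 2; 0 0.003 -0.003 0.036 4; 0 0.004 -0.003 0.042 6; 0 0.005 -0.003 0.048 8; 0 0.006 -0.003 0.054 10"}}

```text
time: 6.75
tool_pos: [0.5195, -0.029, 0.1284]
eef_rot: [-1.427, -0.78, 0.776]
wrist_force: [0.9, -0.9, -1.2]
grip_width: 0.0004
```

```bash
python3 path.py .64 .69 .74 .79 .84 .88 .92 .96
```

```text
[ 0.5195 -0.029   0.1284] [ 0.87 -0.93 -1.2 ]
0.64 [ 0.515 -0.027  0.124] turn 1.6 rel [-0.0009  0.0044  0.0049]
0.69 [ 0.509 -0.022  0.124] turn 4.5 rel [-0.0002  0.0044  0.0129]
0.74 [ 0.502 -0.017  0.124] turn 7.3 rel [0.0008 0.0044 0.0207]
0.79 [ 0.497 -0.012  0.124] turn 10.2 rel [0.0022 0.0044 0.0285]
0.84 [ 0.491 -0.006  0.124] turn 13.1 rel [0.004  0.0044 0.0361]
0.88 [ 0.487 -0.001  0.124] turn 15.3 rel [0.0057 0.0044 0.0422]
0.92 [0.483 0.003 0.124] turn 17.6 rel [0.0076 0.0044 0.0481]
0.96 [0.479 0.008 0.124] turn 19.9 rel [0.0098 0.0044 0.0539]
```

Request:
{"name": "carry_out", "arguments": {"deltas": "0 0 0.002 0.006 2; 0 0 0.003 0.013 4.5; 0 0.001 0.004 0.02 7; 0 0.002 0.004 0.027 9.5; 0 0.003 0.004 0.033 12; 0 0.004 0.004 0.039 14; 0 0.006 0.004 0.045 16.5; 0 0.008 0.004 0.05 18.5"}}

```text
time: 7.42
tool_pos: [0.4815, 0.0049, 0.1243]
eef_rot: [-1.505, -0.53, 0.527]
wrist_force: [-0.3, -0.8, 0.3]
grip_width: 0.0001
```

```bash
python3 path.py .95 1 1.05 1.1 1.14 1.18 1.22 1.26
python3 - <<'E'
from h import *
o=get_obs();im,d=camera("wrist");cv2.imwrite("pics/w5.png",im)
E
```

```text
[0.4815 0.0049 0.1243] [-0.32 -0.77  0.26]
0.95 [0.48  0.007 0.124] turn 0.8 rel [0.0006 0.0003 0.0025]
1.0 [0.476 0.014 0.124] turn 3.7 rel [0.0011 0.0003 0.0102]
1.05 [0.472 0.02  0.124] turn 6.6 rel [0.002  0.0003 0.0178]
1.1 [0.468 0.027 0.124] turn 9.4 rel [0.0033 0.0003 0.0254]
1.14 [0.465 0.032 0.124] turn 11.7 rel [0.0046 0.0003 0.0313]
1.18 [0.463 0.038 0.124] turn 14.0 rel [0.0061 0.0003 0.0372]
1.22 [0.461 0.043 0.124] turn 16.3 rel [0.0079 0.0003 0.043 ]
1.26 [0.459 0.049 0.124] turn 18.6 rel [0.0098 0.0003 0.0487]
```

View pics/w5.png

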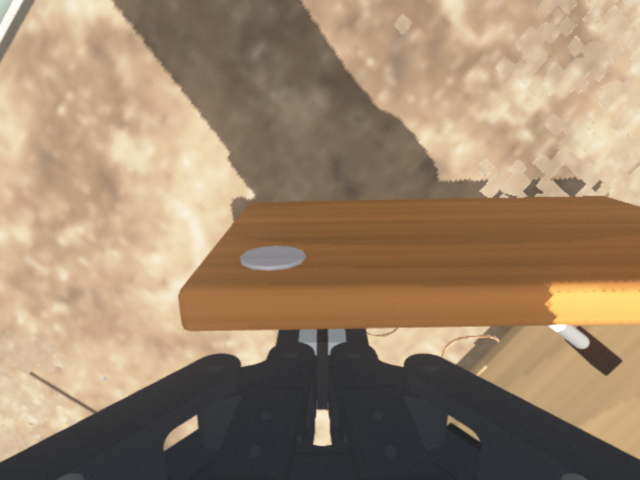

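The finger is pushing on the door's inner face, about 40 mm in from the free edge, and the door is turning with the tool. I'll continue.

Request:
{"name": "carry_out", "arguments": {"deltas": "0 0.001 0 0.007 2.5; 0 0.001 0 0.013 5; 0 0.002 0 0.019 7; 0 0.003 0 0.026 9.5; 0 0.004 0 0.032 12; 0 0.006 0 0.037 14; 0 0.008 0 0.043 16.5; 0 0.01 0 0.049 19"}}

```text
time: 8.13
tool_pos: [0.4589, 0.0491, 0.124]
eef_rot: [-1.553, -0.271, 0.269]
wrist_force: [0.3, -1.1, -0.1]
grip_width: -0.0002
```

```bash
python3 path.py 1.26 1.3 1.34 1.38 1.42 1.46 1.5 1.54 1.57
```

```text
[0.4589 0.0491 0.124 ] [ 0.29 -1.05 -0.11]
1.26 [0.459 0.049 0.124] turn -0.4 rel [-0.0002  0.     -0.    ]
1.3 [0.457 0.055 0.124] turn 1.9 rel [0.    0.    0.006]
1.34 [0.455 0.061 0.124] turn 4.2 rel [0.0005 0.     0.0119]
1.38 [0.454 0.066 0.124] turn 6.5 rel [0.0013 0.     0.0179]
1.42 [0.453 0.072 0.124] turn 8.8 rel [0.0022 0.     0.0237]
1.46 [0.452 0.078 0.124] turn 11.1 rel [0.0034 0.0001 0.0295]
1.5 [0.452 0.084 0.124] turn 13.4 rel [0.0048 0.0001 0.0352]
1.54 [0.451 0.09  0.124] turn 15.7 rel [0.0065 0.0001 0.0408]
1.57 [0.451 0.094 0.124] turn 17.4 rel [0.0078 0.0001 0.045 ]
```

Request:
{"name": "carry_out", "arguments": {"deltas": "0 0 0 0.007 2.5; 0 0.001 0 0.014 5; 0 0.002 0 0.021 7.5; 0 0.003 0 0.028 10.5; 0 0.005 0 0.034 13; 0 0.006 0 0.039 15; 0 0.007 0 0.043 16.5; 0 0.008 0 0.045 17.5"}}

```text
time: 8.8
tool_pos: [0.4512, 0.0947, 0.1239]
eef_rot: [-1.569, -0.032, 0.031]
wrist_force: [0.3, -1.1, 0.2]
grip_width: -0.0002
```

```bash
cat > look.py <<'E'
from h import *
import sys
t=sys.argv[1]
for n in("side","scene"):
    im,d=camera(n);cv2.imwrite(f"pics/{n}{t}f.png",im)
    x,y,w,h,s=(225,110,240,180,3) if n=="side" else (270,150,190,150,4)
    zoom(im,x,y,w,h,s,f"pics/{n}{t}.png")
im,d=camera("wrist");cv2.imwrite(f"pics/w{t}.png",im)
E
python3 path.py 1.57;python3 look.py 6
```

```text
[0.4512 0.0947 0.1239] [ 0.27 -1.11  0.18]
1.57 [0.451 0.094 0.124] turn -0.0 rel [-0.0001 -0.0001 -0.0006]
```

View pics/side6.png

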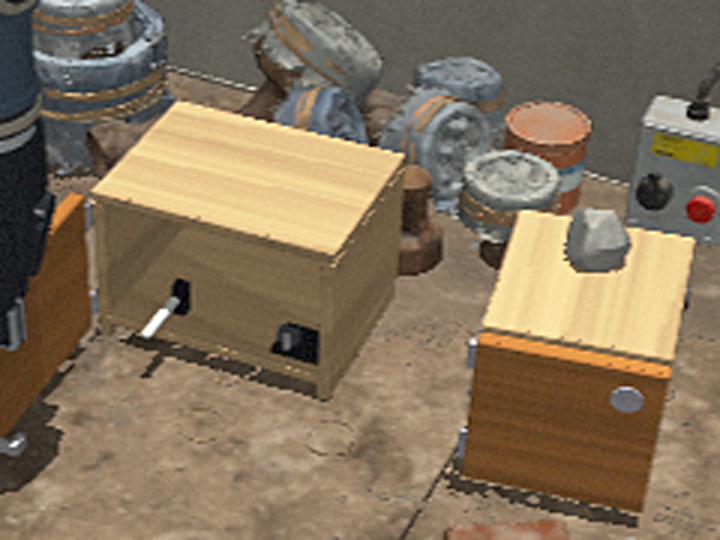

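View pics/w6.png

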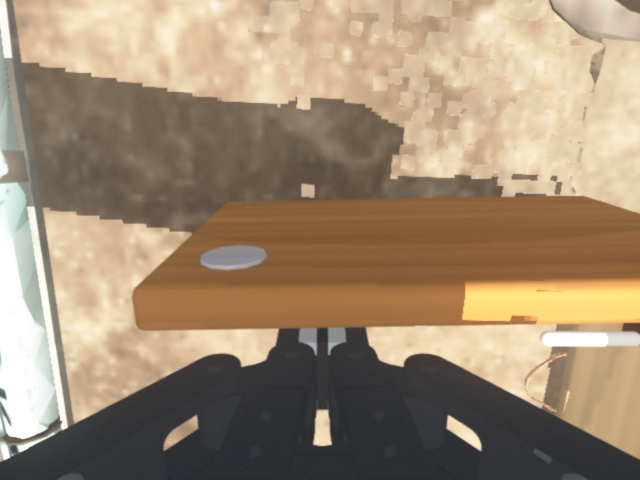

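The door stands about square. I'll back the finger straight off the inner face, then lift clear.

Request:
{"name": "carry_out", "arguments": {"deltas": "0 0 0 -0.008 0; 0 0 0 -0.02 0; 0 0 0 -0.04 0; 0 0 -0.02 -0.06 0; 0 0 -0.055 -0.08 0; 0 0 -0.09 -0.11 0; 0 0 -0.12 -0.14 0; 0 0 -0.12 -0.15 0"}}

```text
time: 9.62
tool_pos: [0.4597, -0.0613, 0.2482]
eef_rot: [-1.57, -0.035, 0.019]
wrist_force: [1.2, -0.5, 0.0]
grip_width: 0.0001
```

```bash
python3 st.py;python3 look.py 7
```

```text
9.6167 [ 0.4597 -0.0613  0.2482] az x 1.97 [ 1.18 -0.51  0.04] 5.4142642422035935e-05
```

View pics/side7f.png

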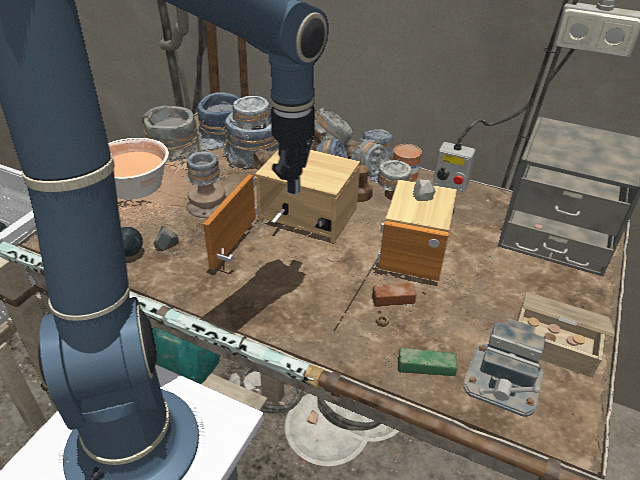

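View pics/scene7f.png

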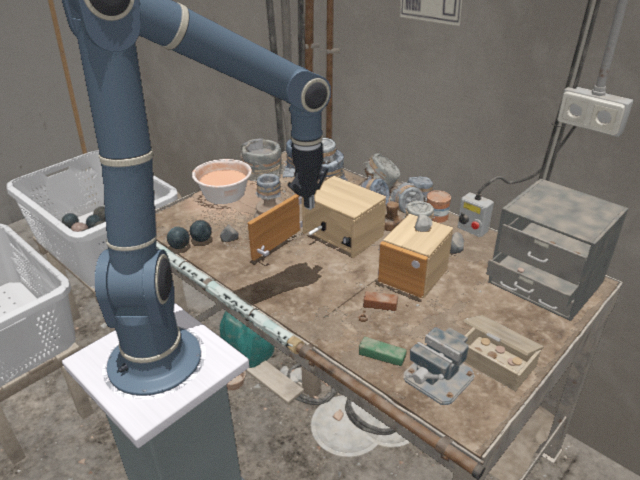

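View pics/w7.png

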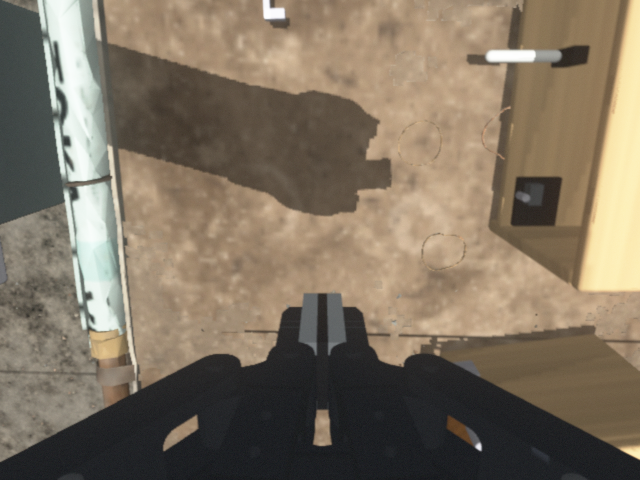

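Both views show the door standing out toward the robot, with the narrow door shut and the other things where they were. I'll measure the angle from the top edge and check the remaining items for changes.

Run:
```python
from h import *
for n,(x,y,w,h) in {"scene":(240,185,80,85),"side":(190,165,100,115)}.items():
    im=cv2.imread(f"pics/{n}7f.png");zoom(im,x,y,w,h,6 if n=="scene" else 5,f"pics/{n}7z.png")
# change check, away from arm
from collections import Counter
a=cv2.imread("pics/side0.png");b=cv2.imread("pics/side7f.png");df=cv2.absdiff(a,b).max(2)
for k,(x0,y0,x1,y1) in dict(narrow=(378,175,460,285),bar=(370,280,420,310),nut=(372,312,395,330),green=(395,343,460,380),grey=(153,223,182,250)).items(): print(k,(df[y0:y1,x0:x1]>40).sum())
```

```text
narrow 0
bar 2
nut 0
green 0
grey 0
```

View pics/scene7z.png

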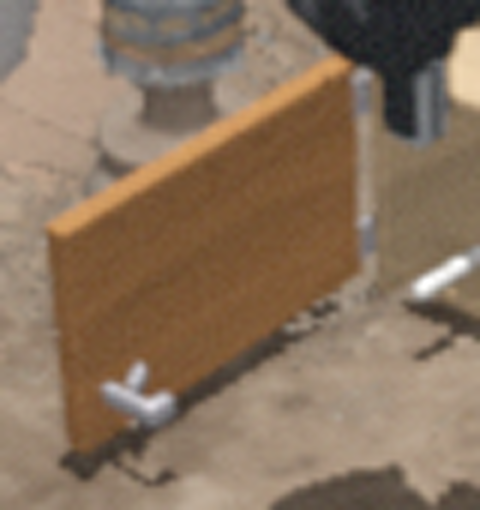

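View pics/side7z.png

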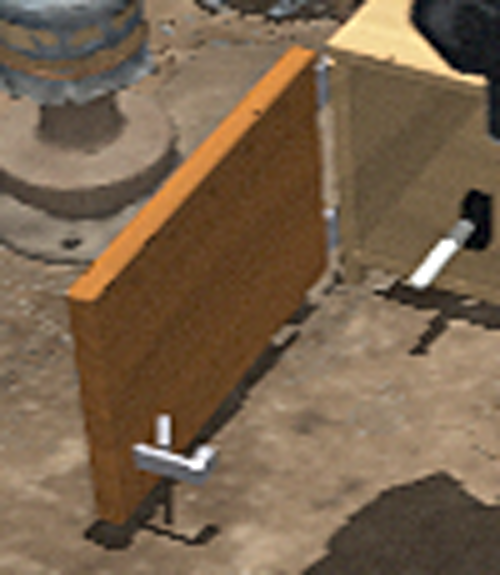

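```bash
python3 - <<'E'
from h import *
S,D=cam("scene"),cam("side")
f=lambda u,x,y,s:((u[0]+.5)/s+x-.5,(u[1]+.5)/s+y-.5)
for c,(x,y,s),e,h in((S,(240,185,6),(62,237),(352,66)),(D,(190,165,5),(95,298),(318,56))):
    a=onz(c,f(e,x,y,s),.14);b=onz(c,f(h,x,y,s),.14);d=a-b
    az=np.arctan2(d[1],d[0]);th=(-np.pi/2+.04-az)%(2*np.pi);print(a,b,np.linalg.norm(d),th)
E
python3 st.py; python3 -c "
from workcell import *
print(job_done())"
```

```text
[0.39386588 0.09890897 0.14      ] [0.5892235  0.11003068 0.14      ] 0.1956739464233331 1.5539277035435322
[0.39808669 0.10155466 0.14      ] [0.59041734 0.11076359 0.14      ] 0.192550991785642 1.5629521191121998
9.7667 [ 0.4572 -0.0576  0.2438] az x 2.06 [ 0.01  0.06 -0.99] 4.91123895036123e-05
the job is handed in; nothing more can be done
None
```

The wide cabinet's door is open and standing about square to the cabinet, and I've handed the job in. It took about 10 s on the robot's clock.

- **Press:** I pressed the steel plate with the closed fingertips until the door stopped, at about 12 N sideways on the wrist sensor. When I drew the fingers back, the door popped ajar.
- **Opening:** I came down over the free edge with the closed fingers and pushed the inner face round. I then backed off and lifted clear. Wrist readings during this part were about 2 N or less.

**Last checks:**
- **Door angle:** it measured 1.554 rad from one camera and 1.563 rad from the other, with 1.571 being exactly square.
- **Other things:** the side view showed no change at the narrow cabinet with its stone, the nut, the green bar or the grey stone. At the brown bar only 2 pixels differed, which I take as image noise.
- **Arm:** the wrist force was back to about zero, with the arm touching nothing.
- **Disagreements:** during measuring, two-view heights for the door's top right corner came out up to 9 mm below the stated 140 mm. For those corners I used the stated height; the plate heights agreed within 1.5 mm. The press also showed an upward force of about 10 N at the stop, which I take to be friction on the plate.

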